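# Snap the sharpening stone into its bench holder

## Robot

A 6-joint arm with a two-finger parallel gripper is mounted at the origin on a cart in front of the work surface, level with it; the furniture and walls round the work are solid. World frame = base frame: x ahead of the robot, y to its left, z up, the work surface at z = 0. Lengths are in m, angles in degrees, forces in N, time in s.
With the tool pointing down it reaches from about 0.325 to 0.85 m from the base axis. Payload 15.5 kg.
Tool frame: the origin (TCP) lies at the very end of the fingers, on their centre line; the grasp point (between the pads) lies arm.grip_depth behind it (arm.grip_depth is the distance from the TCP to the grasp point, in m); z points along the fingers, y is the direction in which the jaws open and shut (so a half turn about z gives the same grasp; the last joint's range is limited). The gripper opens to 91 mm and grips with 3 to 60 N. Pads are 32 mm wide; open, the fingers measure 118 mm over their backs; the gripper's body (76 mm by 178 mm) begins 60 mm behind the grasp point.
Start: joints at [58.986, 28.281, 77.091, -0, 74.628, -5.472], TCP at [0.269, 0.564, 0.214] pointing down, gripper open.
Joint ranges: [-166.48, 166.48], [-47.26, 123.95], [12.59, 153.08], [-70.14, 250.14], [6.76, 159.57], [-176.63, 176.63]. Speed limits (degrees/s): [108.29, 108.29, 147.25, 172.46, 172.46, 172.46].

## Interface

Orientations are given as a 3x3 rotation matrix whose columns are the frame's x, y, z axes.
In Python, from rig import arm gives the robot as it stands. Calls block until the motion is done:
- arm.move_to(position, orientation): joint-space move of the TCP to a pose.
- arm.move_l(position, orientation=None, feed=0.15): straight line of the TCP; orientation=None keeps the orientation; feed is the mean speed in m/s.
- arm.move_joints(angles): joint-space move.
- arm.grip(opening): finger opening in m; the grip force is fixed at half the most; returns when the fingers have stopped.
- arm.sleep(seconds).
- arm.solve_ik(position, orientation): joint angles nearest the present ones, or None.
- arm.snapshot(name): name is "scene" or "top" or "wrist"; returns the picture (400x640x3 uint8, red, green, blue); there is no depth.
- arm.get_calibration(name): a dict with "intrinsics" (3x3 intrinsics, pixels), "cam_to_world" (4x4, takes a point from camera to world coordinates). Camera axes: x right, y down, z forward; pixel columns grow to the right and rows downward; lengths in m; the calibration is good to about 2 mm. A picture is of the moment at which its call begins: read the wrist's pose just before it. get_calibration takes no time and is no camera call; for the wrist camera it gives the pose at the moment of the call.
A pose or a line that the arm cannot do raises arm.Unreachable and nothing moves.
- arm.sign_off(): hands the job in, once; it reports no verdict.
Readings, each from a call of its own:
- arm.current_t(): time.
- arm.current_joint_positions(): joint angles.
- arm.current_dq(): joint speeds.
- arm.current_tau(): joint torques, N m.
- arm.current_ee_pos(): TCP position.
- arm.current_tool_rot(): TCP orientation.
- arm.current_force(): force on the tool from outside, world axes, zero at the start.
- arm.current_torque(): the same for the moment, N m.
- arm.current_width(): finger opening in m.
Only numpy, scipy, OpenCV 4.12 (cv2) and the standard library are available. Lean on these libraries where they do the work, as an engineer would, in place of code of your own. Each camera call takes 0.05 s, during which the arm holds its last target.

## Task

Put the sharpening stone on its blue bench holder for honing: lay it level across the two spring clips, between the four guide posts, and let go of it; then press it down with the fingers until both ends of its plate have snapped in under the clips and it sits fully home. Leave the spirit lamp and the pigment jar standing where they are.

Things in the scene. Friction and masses are not known exactly. Their poses are not given: they have to be found in the camera images.
- stone_center (a point): centre, half-way up, of the loose sharpening stone (lengths here in mm): orange-brown stone 40 wide x 112 long x 14 high bonded on an aluminium carrier plate 40 x 140 x 10; 24 high in all, about 0.22 kg. y along the length, x across, z up; works either way round. The plate's ends stand out 14 past the stone and are chamfered underneath, 4 in by 7 up.
- stone_end_a (a point): point on the underside of the carrier plate at its +y end, 66 mm from the middle (12 mm below and 66 mm along y from stone_center)
- stone_end_b (a point): the same at the -y end
- holder_seat (a point): centre of the seat of the holder, a blue base 70 x 184 mm fixed to the bench: the middle of its black rubber top, 12 mm above the bench, on which the plate's underside lies when home (stone's top then 24 above this point). y along the length, x across, z up. Laid on loosely, the plate's chamfers rest on the clips' slopes, its underside about 10 above the seat.
- clip_a_tip (a point): hook tip of the steel spring clip at the holder's +y end, relaxed: 67 mm from the middle, 11 to 12.5 above the seat, 24 wide; from it a lead-in slope runs 5 out and 9 up. Pressing the plate down spreads each clip by 3; about 1 above the seat the clips snap back over the plate's ends. A press on the middle of the stone takes about 10 to 20 N in all.
- clip_b_tip (a point): the same for the clip at the -y end
- post (a point): top of one of the four black guide posts (the +x, +y one), 27 mm above the seat. The posts stand at y = +-46, each 14 wide along y, 44 apart across x up to 18 above the seat, then flaring to about 55 apart at the top. Between them is open room for fingers beside the stone's middle.
- clip_a (a joint): spring clip at the holder's +y end: how far it is pushed outward, in m (0 = relaxed, 0.006 = stop; about 2 N per mm plus 1 N)
- clip_b (a joint): the same for the clip at the -y end
- spirit_lamp: white round spirit lamp with a brass-coloured cap, 68 mm across, 80 mm high, loose; origin at the centre of its underside
- pigment_jar: small brown jar with a white cap, 35 mm across, 46 mm high, loose; origin at the centre of its underside
- lamp_elbow (a point): elbow of the black desk lamp's fixed arm, an obstacle: the arm runs as a straight bar about 30 mm thick from lamp_foot up to here, crossing above the back of the bench, then on to the left towards the lamp's head
- lamp_foot (a point): lower end of that arm, at the lamp's foot at the back right, 60 mm above the bench

How it is judged (in metres and radians):
On the way, in this order (a step that is already met when the one before it is completed fails the run):
1. the stone lies across both clips, between the posts, let go of and not yet pressed in (horizontal distance between stone_center and holder_seat below 0.008 m and angle between the y axis of stone_center and the y axis of holder_seat, either way round below 0.12 rad and z of stone_end_a in the frame of holder_seat between 0.005 and 0.016 m and z of stone_end_b in the frame of holder_seat between 0.005 and 0.016 m and contact force between the fingers and stone below 0.2 N and linear speed of stone below 0.02 m/s), for 0.2 s.
2. both ends have been pressed home under the clips by the fingers' push (z of each of stone_end_a, stone_end_b in the frame of holder_seat below 0.002 m and value of joint each of clip_a, clip_b below 0.0015 m), for 0.1 s.
At the end, for the whole second after the job is handed in: the stone lies still in the holder, right way up, its middle within 5 mm of the seat's, both ends of the plate within 2 mm of the seat, both clips sprung back over them (less than 1.5 mm open) (all of step 2 and horizontal distance between stone_center and holder_seat below 0.005 m and angle between the y axis of stone_center and the y axis of holder_seat, either way round below 0.12 rad and z of each of stone_end_a, stone_end_b in the frame of holder_seat above -0.003 m and angle between stone_center's own z axis and vertical below 0.05 rad and linear speed of stone below 0.01 m/s); the robot touches nothing.
It fails at once if the spirit lamp is shifted by over 30 mm or tipped (distance of spirit_lamp from where it was at the start of the episode above 0.03 m or angle between spirit_lamp's own z axis and vertical above 0.4 rad).
It fails at once if the pigment jar is shifted by over 30 mm or tipped (distance of pigment_jar from where it was at the start of the episode above 0.03 m or angle between pigment_jar's own z axis and vertical above 0.4 rad).
It also fails if it takes over 48 s, if anything falls off the work surface, if the arm or the gripper's body presses on something with over 40 N, if the wrist force passes 120 N, or if a joint passes its speed limit or range.

## Working session

There is one attempt and no reset: what is moved stays moved. The work goes in short steps, each a Python script; the robot and the scene stay as the last script left them, time stands still between calls to the robot, and variables do not carry over. Pictures are saved under pics/ and viewed, and the job is handed in when it is done.

```bash
ls; mkdir -p pics; python3 - <<'E'
from rig import arm
import cv2
for n in ("scene","top","wrist"):
    im=arm.snapshot(n); cv2.imwrite(f"pics/{n}0.png",im[:,:,::-1])
    c=arm.get_calibration(n); print(n,c["intrinsics"].round(1).tolist(),c["cam_to_world"].round(4).tolist())
print(arm.grip_depth,arm.current_t(),arm.current_width(),arm.current_tool_rot())
E
```

```text
pics
scene [[401.2, 0.0, 315.2], [0.0, 401.2, 202.4], [0.0, 0.0, 1.0]] [[0.7845, -0.4693, 0.4053, 0.1018], [-0.6198, -0.6115, 0.4918, -0.5439], [0.0171, -0.637, -0.7707, 1.1039], [0.0, 0.0, 0.0, 1.0]]
top [[430.6, 0.0, 332.3], [0.0, 430.6, 199.0], [0.0, 0.0, 1.0]] [[-0.024, -0.9906, 0.1349, 0.3896], [-0.9995, 0.0263, 0.0155, -0.0079], [-0.0189, -0.1345, -0.9907, 1.5938], [0.0, 0.0, 0.0, 1.0]]
wrist [[311.9, 0.0, 318.0], [0.0, 311.9, 194.6], [0.0, 0.0, 1.0]] [[0.4302, 0.8778, 0.2107, 0.2105], [0.9027, -0.4183, -0.1005, 0.5912], [-0.0, 0.2335, -0.9724, 0.3833], [0.0, 0.0, 0.0, 1.0]]
0.0188 0.15 0.09103008459062785 [[-9.02285994e-01  4.31137814e-01 -4.12306078e-04]
 [ 4.31138009e-01  9.02285656e-01 -7.82685034e-04]
 [ 3.45727459e-05 -8.83966566e-04 -9.99999609e-01]]
```

View pics/scene0.png

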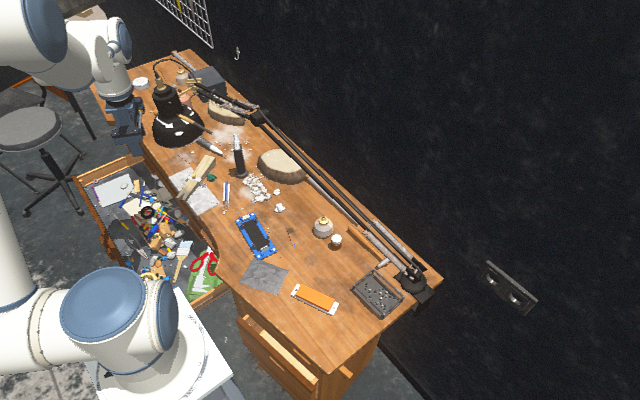

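View pics/top0.png

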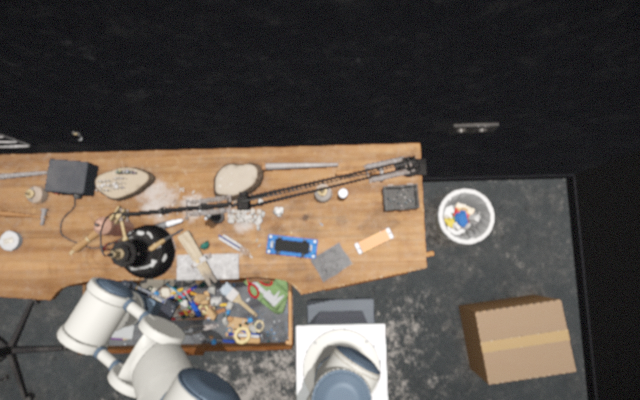

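View pics/wrist0.png

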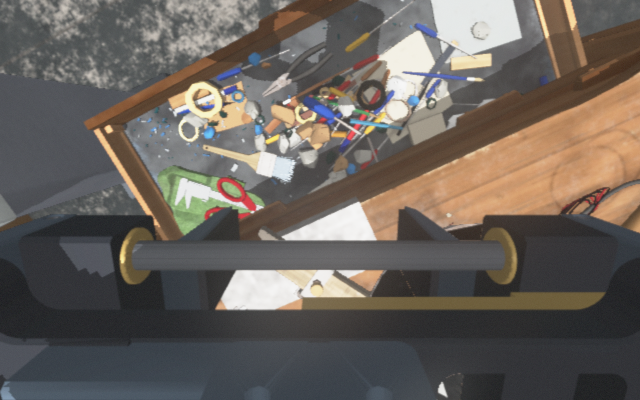

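Scene: orange stone at about (374,240) in the top picture, holder at about (292,246), lamp and jar at about (322,192) and (343,193). The wrist view shows only the drawer for now. Next I'll zoom in on the top picture.

```bash
cat > h.py <<'E'
import numpy as np, cv2
def ray(c,px,z):
    K,T=c["intrinsics"],c["cam_to_world"]
    d=T[:3,:3]@np.linalg.inv(K)@np.array([px[0],px[1],1.]); o=T[:3,3]
    return o+d*(z-o[2])/d[2]
def proj(c,P):
    K,T=c["intrinsics"],c["cam_to_world"]
    p=K@(T[:3,:3].T@(np.atleast_2d(P)-T[:3,3]).T); return (p[:2]/p[2]).T
def toolR(yaw): # tool down, jaw (y) axis along angle yaw (rad)
    y=np.array([np.cos(yaw),np.sin(yaw),0]); z=np.array([0,0,-1.]); return np.column_stack([np.cross(y,z),y,z])
E
python3 - <<'E'
from rig import arm
import cv2
from h import *
im=cv2.imread("pics/top0.png")[150:280,250:430]
cv2.imwrite("pics/topz.png",cv2.resize(im,None,fx=4.4,fy=4.4,interpolation=cv2.INTER_CUBIC))
im=cv2.imread("pics/scene0.png")[190:320,220:400]
cv2.imwrite("pics/scz.png",cv2.resize(im,None,fx=4.4,fy=4.4,interpolation=cv2.INTER_CUBIC))
c=arm.get_calibration("top")
for n,p,z in (("stone",(374,240),.02),("holder",(292,246),.012),("lamp",(322,192),.06),("jar",(343,193),.046),("elbow",(243,200),.3),("foot",(410,167),.06)): print(n,ray(c,p,z).round(3))
E
```

```text
stone [ 0.45  -0.131  0.02 ]
holder [0.435 0.169 0.012]
lamp [0.625 0.053 0.06 ]
jar [ 0.621 -0.023  0.046]
elbow [0.57  0.284 0.3  ]
foot [ 0.708 -0.268  0.06 ]
```

View pics/topz.png

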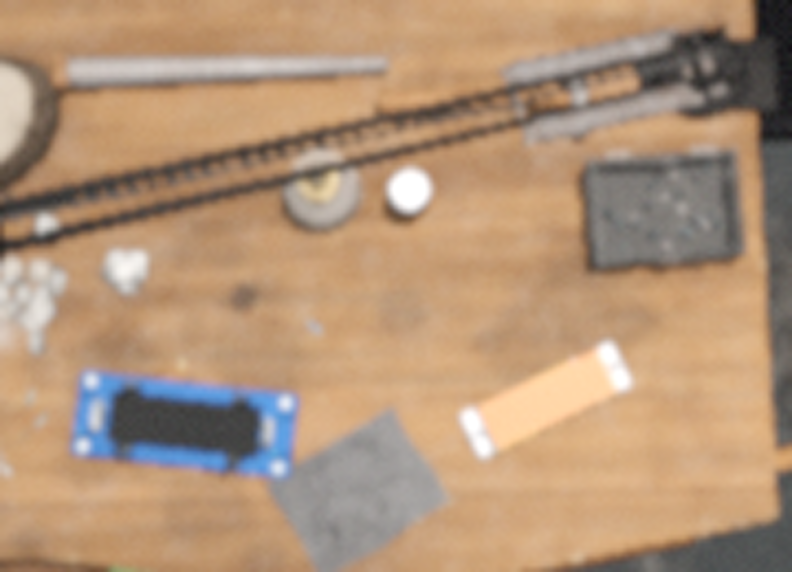

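View pics/scz.png

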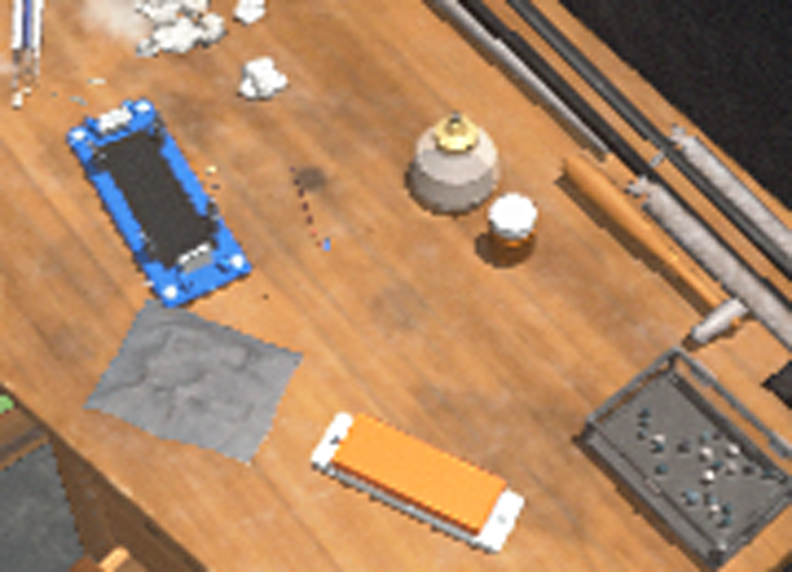

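```bash
python3 - <<'E'
from rig import arm
from h import *
c=arm.get_calibration("top"); s=arm.get_calibration("scene")
f=lambda p:(p[0]/4.4+250-.4,p[1]/4.4+150-.4)
S=[f(p) for p in ((477,433),(615,366))]
S=[ray(c,p,.012) for p in S]; d=S[1]-S[0]; print("stone",(S[0]+S[1])/2,np.linalg.norm(d),np.degrees(np.arctan2(d[1],d[0])))
H=[ray(c,f(p),.01) for p in ((80,370),(298,392),(290,477),(73,455))]
a=(H[0]+H[3])/2;b=(H[1]+H[2])/2;d=b-a; print("holder",np.mean(H,0),np.linalg.norm(d),np.degrees(np.arctan2(d[1],d[0])),np.linalg.norm(H[0]-H[3]))
def tri(p,q):
    A=[];B=[]
    for cc,px in((c,p),(s,q)):
        o=cc["cam_to_world"][:3,3]; v=ray(cc,px,0)-o; v/=np.linalg.norm(v); M=np.eye(3)-np.outer(v,v);A.append(M);B.append(M@o)
    x=np.linalg.lstsq(np.vstack(A),np.hstack(B),rcond=None)[0]; return x.round(3), proj(c,x).round(1),proj(s,x).round(1)
print("elbow",tri((243,200),(258,114)))
for z in (.1,.2,.3,.4,.5): print(z,ray(c,(243,200),z).round(3),proj(s,ray(c,(243,200),z)).round(0))
for z in (.1,.2,.3,.4,.5): print(z,ray(c,(322,184),z).round(3),proj(s,ray(c,(322,184),z)).round(0))
E
python3 - <<'E'
import cv2
im=cv2.imread("pics/scene0.png")[40:300,140:440]
cv2.imwrite("pics/scz2.png",cv2.resize(im,None,fx=2.3,fy=2.3,interpolation=cv2.INTER_CUBIC))
E
```

```text
stone [ 0.4485181 -0.1305723  0.012    ] 0.12770938986025332 -65.70026851417778
holder [0.43618553 0.17013819 0.01      ] 0.18265881662709116 -97.12801626640473 0.07072521655784982
elbow (array([0.555, 0.267, 0.385]), array([[242.5, 201. ]]), array([[259.1, 113.9]]))
0.1 [0.598 0.329 0.1  ] [[267. 166.]]
0.2 [0.584 0.307 0.2  ] [[265. 150.]]
0.3 [0.57  0.284 0.3  ] [[263. 132.]]
0.4 [0.556 0.262 0.4  ] [[260. 110.]]
0.5 [0.542 0.239 0.5  ] [[257.  85.]]
0.1 [0.647 0.051 0.1  ] [[328. 209.]]
0.2 [0.63  0.047 0.2  ] [[326. 191.]]
0.3 [0.613 0.043 0.3  ] [[324. 171.]]
0.4 [0.596 0.039 0.4  ] [[321. 148.]]
0.5 [0.578 0.035 0.5  ] [[317. 120.]]
```

View pics/scz2.png

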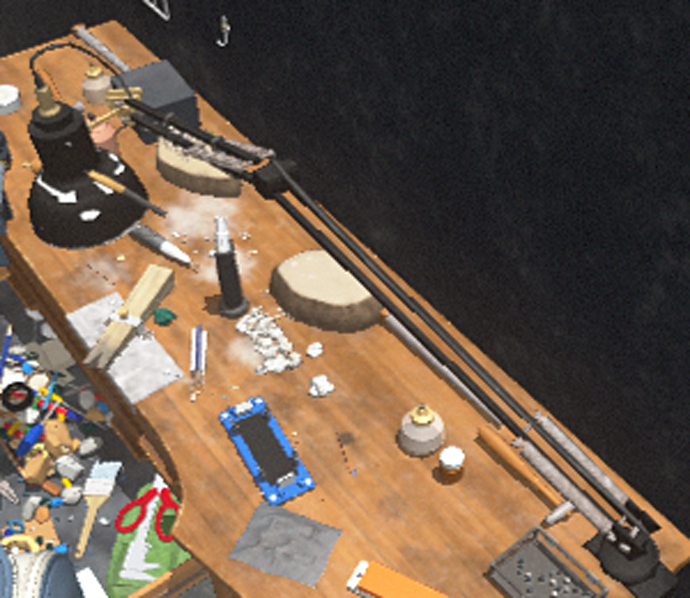

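Stone is at about (0.449,-0.131) with its long axis at -66°. Holder is at about (0.436,0.170), axis -97°. The lamp bar is well behind both. I'll retract radially first, then sweep to look at the stone and holder with the wrist camera.

```bash
python3 - <<'E'
from rig import arm
from h import *
R0=arm.current_tool_rot()
arm.move_l([0.205,0.40,0.20],feed=.25)
def look(n,c,yawdeg):
    R=toolR(np.radians(yawdeg)); p=np.array([c[0],c[1],0])-0.075*R[:,0]; p[2]=.19
    arm.move_to(p,R); arm.sleep(.25)
    k=arm.get_calibration("wrist"); im=arm.snapshot("wrist")
    cv2.imwrite(f"pics/{n}.png",im[:,:,::-1]); np.savez(n+".npz",**k)
    print(n,arm.current_t(),arm.current_ee_pos(),arm.current_joint_positions(),arm.current_force())
look("wh",(.436,.170),-7.1)
look("ws",(.4485,-.1306),24.3)
E
```

```text
wh 2.7167 [0.4265974  0.09608246 0.19000903] [4.85780314e+00 1.50498220e+01 1.04110669e+02 2.18198044e-03
 6.08388004e+01 1.18859914e+01] [-0.09072598 -0.77632979 -0.18402934]
ws 4.1667 [ 0.47950554 -0.19830347  0.19008411] [-2.90638841e+01  2.13461073e+01  9.37315540e+01  6.35394614e-04
  6.49174882e+01 -5.34134890e+01] [ 0.55954226 -0.51229089 -0.49099463]
```

View pics/wh.png

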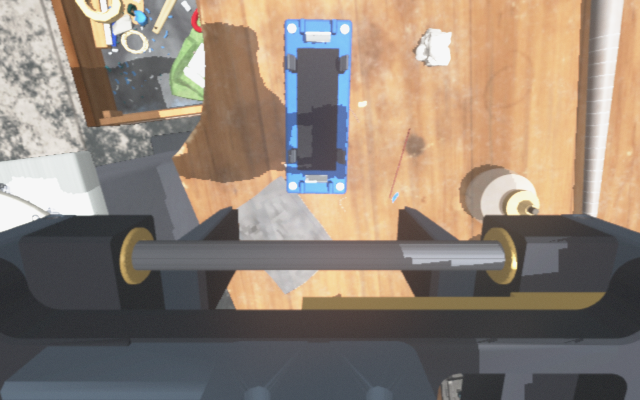

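View pics/ws.png

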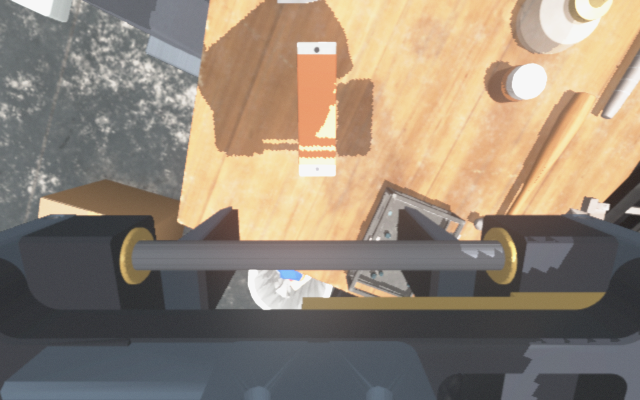

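```bash
python3 - <<'E'
import cv2,numpy as np
a=cv2.imread("pics/wh.png")[10:205,270:370];b=cv2.imread("pics/ws.png")[25:190,270:370]
b=cv2.copyMakeBorder(b,0,30,0,0,cv2.BORDER_CONSTANT)
cv2.imwrite("pics/z.png",cv2.resize(np.hstack([a,b]),None,fx=3,fy=3,interpolation=cv2.INTER_CUBIC))
E
```

```text
(no output)
```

View pics/z.png

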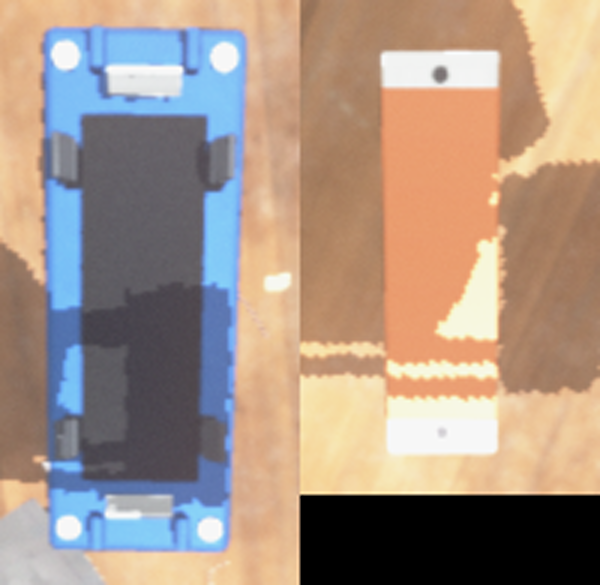

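```bash
python3 - <<'E'
from h import *
def go(n,pts,z,off,x0):
    k=np.load(n+".npz"); P=np.array([ray(k,((p[0]-x0)/3+off[0]-.33,p[1]/3+off[1]-.33),z) for p in pts])
    a=(P[0]+P[1])/2;b=(P[2]+P[3])/2;d=a-b
    print(n,"c",P.mean(0).round(4),"L",np.linalg.norm(d).round(4),"W",np.linalg.norm(P[0]-P[1]).round(4),np.linalg.norm(P[3]-P[2]).round(4),"yaw",np.degrees(np.arctan2(d[1],d[0])).round(2))
o=(270,10)
go("wh",[(82,115),(206,116),(198,480),(82,480)],.012,o,0)
go("wh",[(65,55),(225,56),(210,527),(68,527)],.01,o,0)
go("wh",[(47,28),(245,30),(229,550),(48,548)],.01,o,0)
o=(270,25)
go("ws",[(381,52),(499,51),(497,454),(386,454)],.01,o,300)
go("ws",[(384,87),(499,87),(498,417),(387,417)],.024,o,300)
E
```

```text
wh c [0.4348 0.1691 0.012 ] L 0.1264 W 0.0426 0.0435 yaw 82.35
wh c [0.4348 0.1696 0.01  ] L 0.1641 W 0.0545 0.0542 yaw 82.25
wh c [0.4348 0.1694 0.01  ] L 0.1809 W 0.0671 0.0695 yaw 82.15
ws c [ 0.4481 -0.1325  0.01  ] L 0.1404 W 0.0406 0.0421 yaw 114.58
ws c [ 0.4481 -0.1314  0.024 ] L 0.1104 W 0.0383 0.04 yaw 114.56
```

Measurements agree with the given sizes (holder 181×68, plate 140×41, stone 110×39 mm). Next: grasp, lift, then check the camera's bias against the held stone.

```bash
python3 - <<'E'
from rig import arm
from h import *
R=toolR(np.radians(24.57)); c=np.array([.4481,-.132,0])
arm.move_to(c+[0,0,.06],R); 
arm.move_l(c+[0,0,.0045],R,feed=.12)
print(arm.current_ee_pos(),arm.current_force())
arm.grip(0.03); print(arm.current_width(),arm.current_force(),arm.current_t())
arm.move_l(c+[0,0,.19],R,feed=.2); arm.sleep(.2)
print(arm.current_ee_pos(),arm.current_force(),arm.current_width())
np.savez("g.npz",**arm.get_calibration("wrist"),p=arm.current_ee_pos(),R=arm.current_tool_rot()); cv2.imwrite("pics/g.png",arm.snapshot("wrist")[:,:,::-1])
print(arm.current_t())
E
```

```text
[ 0.44877997 -0.1325498   0.00521284] [ 0.05829392 -0.63432275  0.48944089]
0.03943085969766102 [-0.31548035  0.96893827  0.41987496] 6.2583
[ 0.44765983 -0.13182183  0.18917674] [-0.21910076 -0.23242568 -2.54182011] 0.039709321082470786
7.5833
```

View pics/g.png

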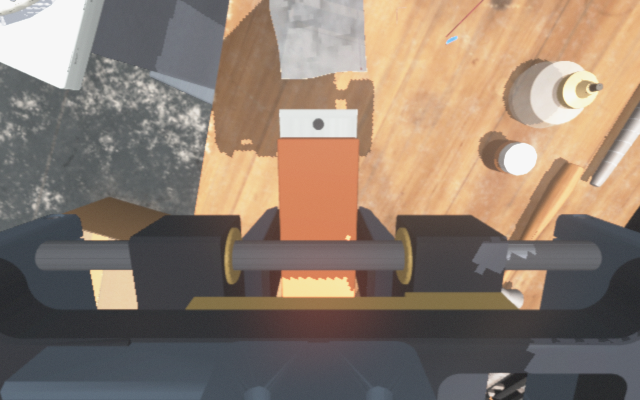

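```bash
python3 - <<'E'
from h import *
im=cv2.imread("pics/g.png")[95:220,260:380]
cv2.imwrite("pics/gz.png",cv2.resize(im,None,fx=4.5,fy=4.5,interpolation=cv2.INTER_CUBIC))
E
```

```text
(no output)
```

View pics/gz.png

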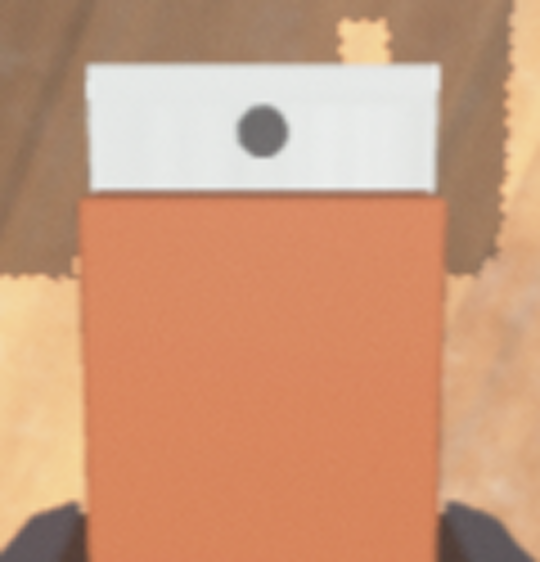

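```bash
python3 - <<'E'
from h import *
k=np.load("g.npz")
for p,dz in (((87,65),.0053),((440,65),.0053),((80,200),.0193),((445,200),.0193),((89,500),.0193),((440,500),.0193)):
    w=ray(k,(p[0]/4.5+260-.4,p[1]/4.5+95-.4),k["p"][2]+dz); print(p,((w-k["p"])@k["R"]).round(4))
# pre-grasp view of stone & holder centres in their tool frames
E
```

```text
(87, 65) [ 0.0699 -0.0201 -0.0052]
(440, 65) [ 0.0699  0.0198 -0.0052]
(80, 200) [ 0.0557 -0.0196 -0.0192]
(445, 200) [ 0.0557  0.019  -0.0193]
(89, 500) [ 0.0228 -0.0195 -0.0192]
(440, 500) [ 0.0228  0.0195 -0.0193]
```

The held stone is centred in the tool frame to within 0.3 mm, so the camera bias is negligible. Next I'll carry it over the holder.

```bash
python3 - <<'E'
from rig import arm
from h import *
R=toolR(np.radians(-7.75)); c=np.array([.4348,.1695,0])
arm.move_to(c+[0,0,.12],R); 
arm.move_l(c+[0,0,.05],R,feed=.12); arm.sleep(.2)
p=arm.current_ee_pos(); f0=arm.current_force(); Rr=arm.current_tool_rot()
print(p,f0,np.degrees(np.arctan2(Rr[1,1],Rr[0,1])),arm.current_t())
off=(c-p)*[1,1,0]
for z in (.036,.032,.030,.029,.0282):
    arm.move_l(c+off+[0,0,z],R,feed=.05); arm.sleep(.1)
    f=arm.current_force()-f0; print(z,arm.current_ee_pos().round(4),f.round(2))
    if np.linalg.norm(f)>5: break
cv2.imwrite("pics/p1.png",arm.snapshot("wrist")[:,:,::-1]); cv2.imwrite("pics/p1s.png",cv2.resize(arm.snapshot("scene")[180:280,200:340,::-1],None,fx=5,fy=5,interpolation=cv2.INTER_CUBIC))
print(arm.current_t())
E
```

```text
[0.43523466 0.16957616 0.05063729] [ 0.1841213   0.36555919 -2.62768072] -7.749536571173727 9.7
0.036 [0.4344 0.1694 0.036 ] [-0.17  0.45 -0.29]
0.032 [0.4344 0.1694 0.032 ] [0.61 0.17 0.84]
0.03 [0.4343 0.1694 0.03  ] [-1.01  0.04  0.03]
0.029 [0.4344 0.1694 0.029 ] [ 0.1  -0.01  1.22]
0.0282 [0.4344 0.1694 0.0282] [ 0.3  -0.65 -0.33]
11.7333
```

View pics/p1.png

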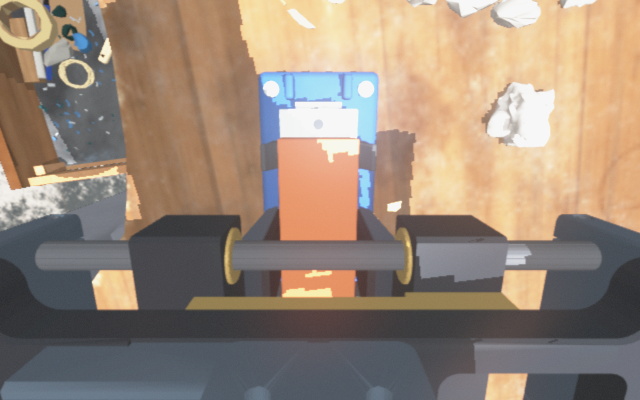

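View pics/p1s.png

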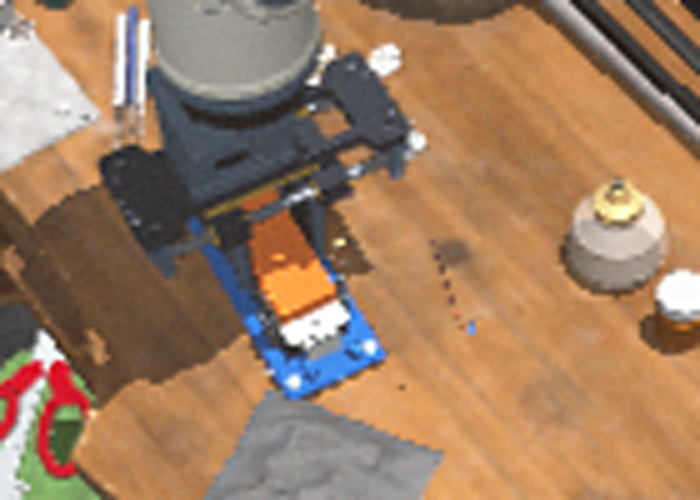

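The stone sits between the posts and is centred on the holder, both at column 318.5. I'll ease down to contact and let go.

```bash
python3 - <<'E'
from rig import arm
from h import *
R=toolR(np.radians(-7.75)); p=arm.current_ee_pos(); c=np.array([.4345,.1695,0]); f0=np.array([.2,.4,-2.63])
for z in (.0277,.0272,.0267):
    arm.move_l(c+[0,0,z],R,feed=.03); arm.sleep(.1)
    F=np.mean([arm.current_force()]+[ (arm.sleep(.02),arm.current_force())[1] for _ in range(4)],0)-f0; print(z,arm.current_ee_pos().round(4),F.round(2))
    if F[2]>2: break
arm.grip(.06); arm.sleep(.1)
z=arm.current_ee_pos()[2]
arm.move_l(c+[0,0,.16],R,feed=.15)
w=c-.075*R[:,0]+[0,0,.19]
arm.move_to(w,R); arm.sleep(.3)
np.savez("p2.npz",**arm.get_calibration("wrist")); im=arm.snapshot("wrist")[:,:,::-1]
cv2.imwrite("pics/p2.png",cv2.resize(im[0:210,220:420],None,fx=2.8,fy=2.8,interpolation=cv2.INTER_CUBIC)); cv2.imwrite("pics/p2full.png",im)
cv2.imwrite("pics/p2s.png",cv2.resize(arm.snapshot("scene")[180:280,200:340,::-1],None,fx=5,fy=5,interpolation=cv2.INTER_CUBIC))
print(arm.current_t(),arm.current_force())
E
```

```text
0.0277 [0.4345 0.1695 0.0277] [-0.03  0.17 -0.01]
0.0272 [0.4345 0.1695 0.0272] [-0.75 -1.42  1.19]
0.0267 [0.4345 0.1695 0.0267] [-0.43 -1.08  2.32]
15.4583 [-0.1798374  -0.29035594 -0.72810445]
```

View pics/p2.png

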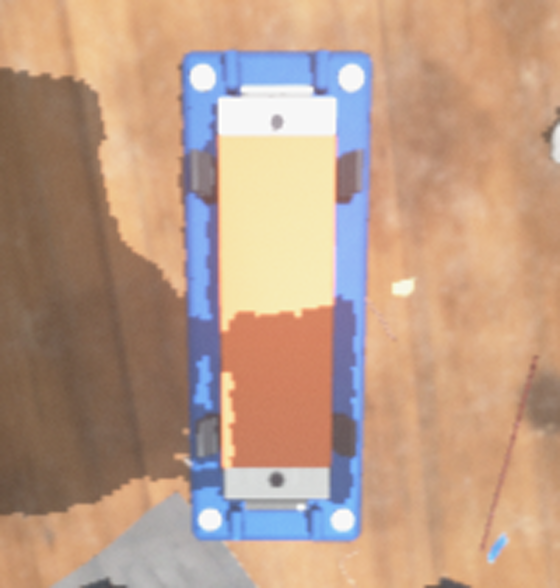

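View pics/p2s.png

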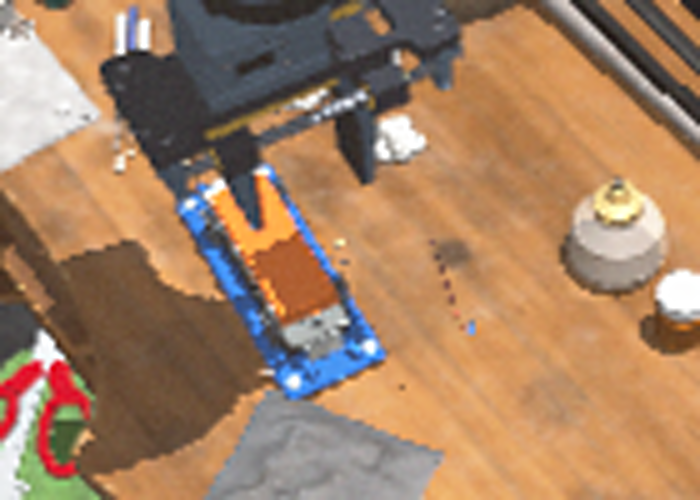

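The stone lies level across both clips, between the posts and released. Next, press with the fingers closed.

```bash
python3 - <<'E'
from rig import arm
from h import *
k=np.load("p2.npz"); P=np.array([ray(k,(x/2.8+220-.3,y/2.8-.3),.032) for x,y in((218,97),(336,97),(330,499),(225,499))])
print(P.mean(0).round(4),np.linalg.norm(P[0]+P[1]-P[2]-P[3])/2,[np.linalg.norm(P[0]-P[1]).round(4),np.linalg.norm(P[2]-P[3]).round(4)])
R=toolR(np.radians(-7.75)); c=np.array([.4345,.1695,0])
arm.move_to(c+[0,0,.10],R); arm.grip(0); print("w",arm.current_width())
arm.move_l(c+[0,0,.052],R,feed=.1); arm.sleep(.2); f0=arm.current_force(); print(arm.current_ee_pos(),f0,arm.current_t())
z=.049
while z>.0325:
    arm.move_l(c+[0,0,z],R,feed=.02); arm.sleep(.05)
    f=arm.current_force()-f0; m=arm.current_torque(); print(round(z,4),arm.current_ee_pos().round(4),f.round(1),m.round(2))
    if f[2]>32: break
    z-=.001
print(arm.current_t())
E
```

```text
[0.4351 0.1695 0.032 ] 0.14005286728744437 [np.float64(0.0405), np.float64(0.0399)]
w 0.0004845326768559635
[0.43485755 0.16958833 0.05255048] [-0.18722029 -0.46762734 -0.35364109] 17.8083
0.049 [0.4344 0.1695 0.049 ] [-0.8  0.8 -0.2] [-0.11  0.11 -0.02]
0.048 [0.4345 0.1695 0.0479] [ 0.1  0.5 -0.2] [-0.04  0.08 -0.01]
0.047 [0.4345 0.1695 0.047 ] [0.2 0.9 0.3] [-0.04  0.1  -0.03]
0.046 [0.4346 0.1695 0.046 ] [0.7 0.3 1. ] [-0.12  0.01  0.01]
0.045 [0.4347 0.1696 0.0451] [ 0.4 -0.6  4.5] [-0.05 -0.01 -0.03]
0.044 [0.4347 0.1696 0.0441] [-0.5 -0.2  6.2] [-0.11  0.06 -0.01]
0.043 [0.4348 0.1696 0.0432] [ 0.1 -0.2  9.4] [-0.08  0.08  0.03]
0.042 [0.4349 0.1696 0.0423] [-0.4 -0.2 10.9] [-0.15  0.03 -0.04]
0.041 [0.4343 0.1695 0.0409] [0.1 0.1 0.8] [-0.07  0.06  0.04]
0.04 [0.4344 0.1695 0.0399] [ 0.5  1.2 -0.1] [-0.07  0.07 -0.05]
0.039 [0.4345 0.1695 0.039 ] [-0.4  0.5  0.7] [-0.09  0.06 -0.07]
0.038 [0.4345 0.1695 0.038 ] [ 0.6  0.  -0.1] [-0.05  0.03 -0.02]
0.037 [0.4345 0.1695 0.037 ] [ 0.8 -0.1 -0.3] [-0.07  0.08  0.02]
0.036 [0.4346 0.1695 0.0363] [-1.8 -0.4  9.8] [-0.15  0.34  0.01]
0.035 [0.4346 0.1695 0.0362] [-7.8 -1.1 38.7] [-0.45  1.39  0.01]
22.3583
```

```bash
python3 - <<'E'
from rig import arm
from h import *
R=toolR(np.radians(-7.75)); c=np.array([.4345,.1695,0])
arm.move_l(c+[0,0,.12],R,feed=.12)
arm.move_to(c-.075*R[:,0]+[0,0,.19],R); arm.sleep(.3)
np.savez("p3.npz",**arm.get_calibration("wrist")); im=arm.snapshot("wrist")[:,:,::-1]
cv2.imwrite("pics/p3.png",cv2.resize(im[0:210,220:420],None,fx=2.8,fy=2.8,interpolation=cv2.INTER_CUBIC))
print(arm.current_t(),arm.current_force())
E
```

```text
24.0583 [-0.10040184 -0.46575895  0.54764241]
```

View pics/p3.png

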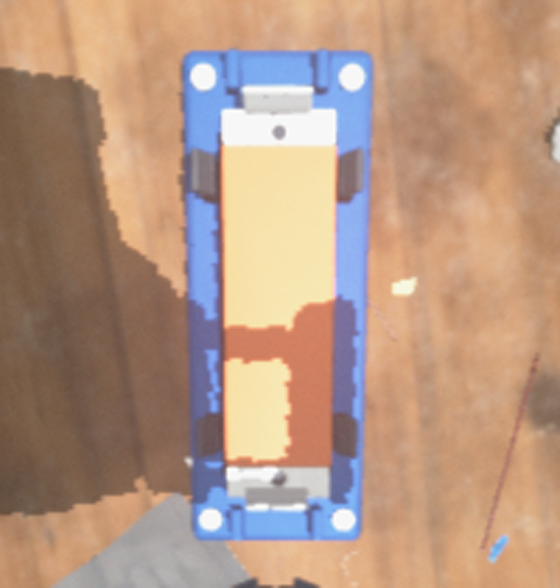

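The near clip (bottom) clearly overlaps the plate, with its inner edge at row 488 and the plate end at 497. At the far end the overlap looks very small (112 against 110). I'll compare it with the relaxed view.

```bash
python3 - <<'E'
from rig import arm
from h import *
a=cv2.imread("pics/wh.png"); im=arm.snapshot("wrist")[:,:,::-1]; cv2.imwrite("pics/p3full.png",im)
# rectify both into holder frame at z=.023 , 4px/mm
def rect(im,k,z):
    yaw=np.radians(82.25); Y=np.array([np.cos(yaw),np.sin(yaw),0]); X=np.array([Y[1],-Y[0],0])
    w=lambda x,y: np.array([.4347,.1695,z])+X*x+Y*y
    src=proj(k,np.array([w(-.04,.1),w(.04,.1),w(.04,-.1),w(-.04,-.1)])).astype(np.float32)
    dst=np.array([[0,0],[320,0],[320,800],[0,800]],np.float32)
    return cv2.warpPerspective(im,cv2.getPerspectiveTransform(src,dst),(320,800),flags=cv2.INTER_CUBIC)
A=rect(a,np.load("wh.npz"),.024);B=rect(im,np.load("p3.npz"),.024);C=rect(cv2.imread("pics/p2full.png"),np.load("p2.npz"),.032)
def ticks(I):
    I=I.copy()
    for y in range(-100,101,10): cv2.line(I,(0,400-y*4),(12,400-y*4),(0,0,255),1)
    for y in (-70,-67,67,70): cv2.line(I,(12,400-y*4),(40,400-y*4),(0,255,255),1)
    return I
A,B=ticks(A),ticks(B)
top=np.hstack([A[60:200],B[60:200]]);bot=np.hstack([A[600:740],B[600:740]])
cv2.imwrite("pics/cmp.png",cv2.resize(np.vstack([top,bot]),(800,350)) )
E
```

```text
(no output)
```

View pics/cmp.png

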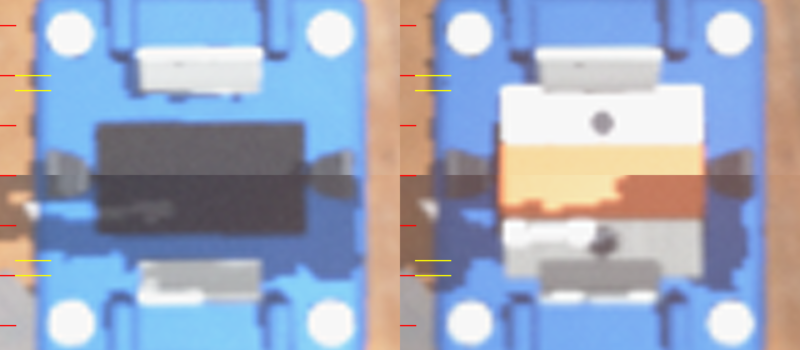

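Both hook tips are back at their relaxed positions and overlap the plate's ends, by about 1.3 mm (far) and 3 mm (near). The plate sits about 1 mm towards -y, within tolerance. One last look at the scene, then I'll hand in.

```bash
python3 - <<'E'
from rig import arm
from h import *
a=arm.snapshot("scene")[180:280,200:360,::-1]
cv2.imwrite("pics/end.png",cv2.resize(a,None,fx=5,fy=5,interpolation=cv2.INTER_CUBIC))
arm.sleep(.2); print(arm.current_t(),np.abs(arm.current_dq()).max(),arm.current_force())
E
```

```text
24.3583 0.06037597573157877 [-0.254477    0.1296515   1.00546969]
```

View pics/end.png

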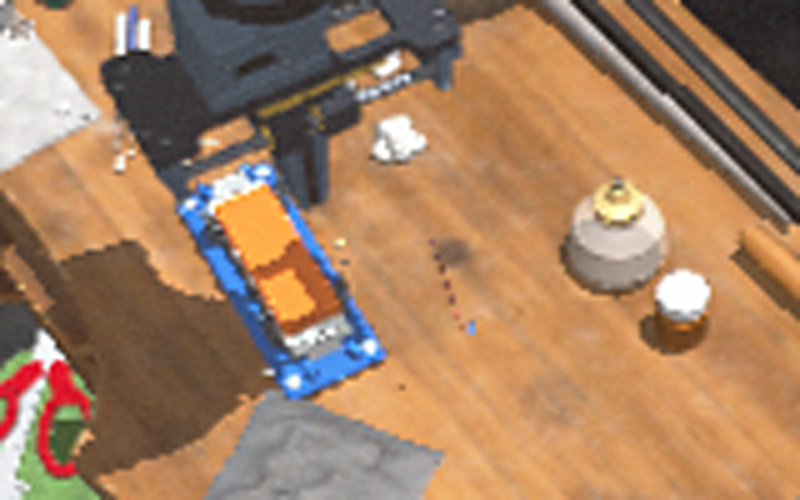

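The picture shows the stone flat in the holder under both clips, the lamp and jar where they were, and the gripper well clear.

```bash
python3 -c "
from rig import arm
arm.sign_off()"
```

```text
the job is handed in; nothing more can be done
```

The stone is in the holder with both clips snapped over the plate's ends, and I handed the job in at about 24.4 s of the 48 s allowed. I found the stone and holder with the wrist camera and laid the stone level across the clips. After letting go and checking by picture, I pressed it down at the middle with the closed fingers.

- **Pressing:** the force rose to about 11 N, dropped away, then rose to 38.7 N as the stone bottomed out. That left the stone's top at z = 36.2 mm, where fully home is 36 mm.
- **Clips and seating:** the last wrist picture shows both hook tips back at their relaxed positions and over the plate's ends. I did not press or gauge each end separately.
- **Position:** the stone sits about 1.2 mm towards the holder's -y end (5 mm allowed). The overlap under the clips is therefore uneven, about 1.3 mm at the +y end and 3 mm at the -y end.
- **Surroundings:** the spirit lamp and pigment jar look unmoved in the last scene picture. The gripper was clear of everything.

No check failed. The sign-off gave no verdict.

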